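# Discharge at the earthing puck, then start the board test

### The arm

A 6-joint arm with a two-finger parallel gripper is mounted at the origin on the work surface. World frame = base frame: x ahead of the robot, y to its left, z up, the work surface at z = 0. Lengths are in m, angles in rad, forces in N, time in s.
With the tool pointing down it reaches from about 0.325 to 0.85 m from the base axis. Payload 15.5 kg.
Tool frame: the origin (TCP) lies midway between the tips of the shut fingers; the grasp point (between the pads) lies 19 mm behind it (ctrl.grasp_offset is the z of the grasp point in the tool frame, in m); z points along the fingers, y is the line along which they close (so a half turn about z gives the same grasp; the last joint's range is limited). The gripper opens to 91 mm and grips with 3 to 60 N. Pads are 32 mm wide; open, the fingers measure 118 mm over their backs; the gripper's body (76 mm by 178 mm) begins 60 mm behind the grasp point.
Start: joints at [-0.096, 0.494, 1.345, -0, 1.302, -0.096], TCP at [0.625, 0, 0.214] pointing down, gripper open.
Joint ranges: [-2.91, 2.91], [-0.82, 2.16], [0.22, 2.67], [-1.22, 4.37], [0.12, 2.79], [-3.08, 3.08]. Speed limits (rad/s): [1.89, 1.89, 2.57, 3.01, 3.01, 3.01].

### API

Orientations are given as a rotation vector (axis times angle).
In Python, from workcell import read_state, read_camera, calibration, ctrl gives the robot as it stands. The module is installed in compiled form; this text tells all that it offers.
- The arm moves only by the shell command python3 -m handwheel 'ROWS' [FORCE]. ROWS is JSON, a list of rows, each a list of 3 entries, a list of its own where there are three numbers: the turn, a rotation vector about the tool's x, y, z in degrees, then the shift along the tool's x, y, z in mm, then the opening, from 0 (shut) to 1 (fully open). In form: [[[wx, wy, wz], [dx, dy, dz], fingers], ...]. A call has exactly 10 rows; each row is the pose to reach, as a shift and turn from the pose commanded when the call began, along the tool's axes at that moment; what a row does not reach only later rows make up. A row lasts 1/12 s, in which the tool goes at most 41.7 mm and 7.16 degrees, less where a joint would pass 70% of its speed; a pose out of reach is approached as far as the arm can. A call with a gripper value outside its range is refused whole. The fingers move at their own pace and stop on an object; FORCE is the grip in N (left out, the last holds). Time passes only in rows, so rows that repeat a pose let the fingers close, or fill a call up. It gives the time, the measured TCP pose, the force, the opening and the grip force at its end, in the units of the state.
- read_state(): the state, without advancing time (a new reading comes with each control period).
- read_camera(name): name is "scene" or "side" or "wrist"; returns the picture (400x640x3 uint8, red, green, blue); there is no depth.
- calibration(name): a dict with "vertical_fov" (degrees; the focal length in pixels is half the picture's height over the tangent of half this angle, whatever the lens; pixels are square), "cx", "cy" (the principal point, pixels), "distortion" ([k1, k2, p1, p2, k3] as OpenCV has them; the pictures are not rectified), "R" (3x3) and "t" (3): a world point X has camera coordinates R X + t; the wrist camera has in their place "T_tool_cam" (4x4, takes a point from camera to tool coordinates, whose origin is the TCP and whose axes are the flange's). Camera axes: x right, y down, z forward; pixel columns grow to the right and rows downward; lengths in m; the calibration is good to about 2 mm. A picture is of the moment at which its call begins: read the wrist's pose just before it. calibration takes no time and is no camera call.
- ctrl.job_done(): hands the job in; it is judged then, once.
The state is a dict: "time": time; "q": joint angles; "qvel": joint speeds; "tau": joint torques, N m; "ee_pos": TCP position; "tcp_rot": TCP orientation; "force": force on the tool from outside, world axes, zero at the start; "ft_torque": the same for the moment, N m; "width": finger opening in m; "gripper_force": force on a finger pad.
Only numpy, scipy, OpenCV 4.12 (cv2) and the standard library are available. Lean on these libraries where they do the work, as an engineer would, in place of code of your own. Each camera call takes 0.05 s, during which the arm holds its last target. There are 200 camera calls.

### The job

Before starting the board test, rest the fingertips lightly for about a second on the wide metal touch pad of the earthing puck and lift off; then press the square key on the tester console fully in, let it spring back, and withdraw. Do not pick up or shove the puck, and do not touch the other two keys or disturb the post-topped weight, the spool, the screwdriver or the circuit board.

Things in the scene. Friction and masses are not known exactly. Their poses are not given: they have to be found in the camera images.
- puck: earthing puck, loose on the bench: dark steel disc 68 mm across and 26 mm high, 0.8 kg, with a wide flat sprung metal touch pad on top; origin at the centre of its underside, z up
- puck_pad_top (a point): centre of the top of the puck's touch pad, 40 mm above the bench when untouched. The pad is a bare steel disc 42 mm across (flat top 28 mm across), standing 14 mm above the puck
- puck_pad (a joint): how far the touch pad is pushed down, in m: 0 untouched, 0.008 at its stop; soft spring, about 0.4 N to start moving and about 0.8 N per mm, so a light touch sinks it 1 to 5 mm
- console: tester console, a grey box fixed to the bench, 110 (x) by 250 (y) by 45 mm high; origin at the centre of its underside. Three grey keys stand in a row along its y axis, 75 mm apart, 15 mm to the -x side of the centre line, in any order, each on a black plinth 52 by 56 mm, 6 mm high; keys stand 14 mm above their plinths
- key_square (a joint): press depth in m of the square key: 0 released, 0.006 fully in; sprung, about 0.5 N to start moving and 6 N fully in
- key_square_top (a point): centre of the flat top of the square key, 65 mm above the bench when released. A square cap 30 by 30 mm: the key to press
- key_round (a joint): press depth in m of the round key: 0 released, 0.006 fully in; sprung, about 0.5 N to start moving and 6 N fully in
- key_round_top (a point): centre of the flat top of the round key, 65 mm above the bench when released. A round cap 34 mm across: leave alone
- key_bar (a joint): press depth in m of the bar key: 0 released, 0.006 fully in; sprung, about 0.5 N to start moving and 6 N fully in
- key_bar_top (a point): centre of the flat top of the bar key, 65 mm above the bench when released. A narrow bar cap 14 by 44 mm: leave alone
- weight: board weight, loose: a dark steel disc of the puck's size (68 mm across, 26 mm high) but with a thin upright post, 14 mm across and 30 mm tall, on top instead of a pad; origin at the centre of its underside; leave alone
- spool: steel solder spool standing on end, loose, 64 mm across its flanges, 42 mm high; origin at the centre of its underside; leave alone
- screwdriver: screwdriver with black handle, 180 mm long, loose, lying on the bench between console and robot; leave alone
- board: green circuit board, loose, 70 by 110 mm, parts up to 16 mm above the bench, lying beyond the console; origin at the centre of its underside; leave alone

How it is judged:
By the outcome, as a careful person would: the job done as asked, in the order asked, and still so for the second after the job is handed in, with the robot touching nothing.
It also fails if it takes over 43 s, if anything falls off the work surface, if the arm or the gripper's body presses on something with over 40 N, if the wrist force passes 120 N, or if a joint passes its speed limit or range.

## Working session

There is one attempt and no reset: what is moved stays moved. The work goes in short steps, Python scripts to look and compute and a shell command to move; the robot and the scene stay as the last step left them, time stands still between calls to the robot, and variables do not carry over. Pictures are saved under pics/ and viewed, at most 10 in all, crops included, and the job is handed in when it is done.

```bash
mkdir -p pics; python3 - <<'E'
from workcell import *
import cv2
s=read_state();print(s['time'],s['ee_pos'],s['tcp_rot'],s['force'],s['width'])
for n in("scene","side","wrist"):
    im=read_camera(n);cv2.imwrite(f"pics/{n}.png",im[:,:,::-1]);print(n,calibration(n))
E
```

```text
0.0 [6.24624525e-01 5.24968256e-05 2.13319007e-01] [-2.22076023e+00 -2.22075988e+00  1.20701003e-03] [-0.73143799 -0.28674112 -0.08753805] 0.09143581634621653
scene {'vertical_fov': 48.28400678514788, 'cx': 319.9650093617602, 'cy': 200.68615505366137, 'distortion': array([-0.11207814,  0.        ,  0.        ,  0.        ,  0.        ]), 'R': array([[-0.06905544,  0.99760866, -0.00288185],
       [ 0.77033692,  0.05148751, -0.63555492],
       [-0.63388672, -0.04610853, -0.77205028]]), 't': array([ 0.03940583, -0.42838936,  1.30827163])}
side {'vertical_fov': 55.78086691716588, 'cx': 308.93134378839983, 'cy': 197.33195917663295, 'distortion': array([-0.03293767,  0.        ,  0.        ,  0.        ,  0.        ]), 'R': array([[ 7.79842414e-01, -6.25975794e-01, -3.38658701e-04],
       [-3.74947472e-01, -4.66677263e-01, -8.01016058e-01],
       [ 5.01258619e-01,  6.24793276e-01, -5.98642765e-01]]), 't': array([-0.46354925,  0.2810746 ,  0.66982203])}
wrist {'vertical_fov': 60.79191915516891, 'cx': 314.5684135464335, 'cy': 195.45874365939667, 'distortion': array([-0.01790283,  0.        ,  0.        ,  0.        ,  0.        ]), 'T_tool_cam': array([[-2.21387859e-03, -9.54775344e-01, -2.97319930e-01,
         8.43937272e-02],
       [ 9.99997527e-01, -2.05098652e-03, -8.59820432e-04,
        -8.84945354e-04],
       [ 2.11136180e-04, -2.97321099e-01,  9.54777524e-01,
        -1.70181982e-01],
       [ 0.00000000e+00,  0.00000000e+00,  0.00000000e+00,
         1.00000000e+00]])}
```

View pics/scene.png

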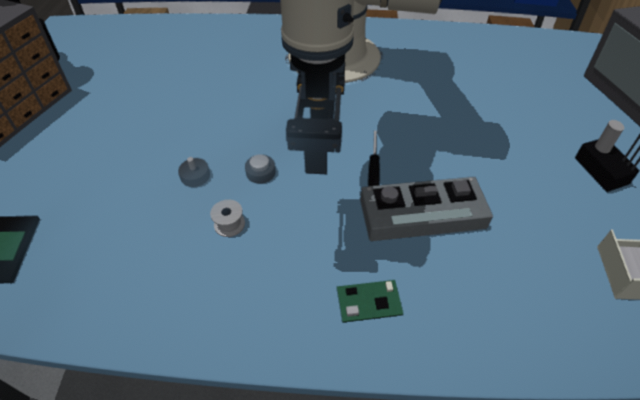

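View pics/side.png

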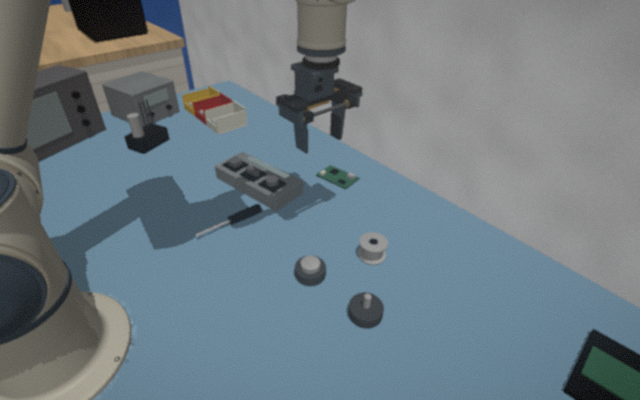

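View pics/wrist.png

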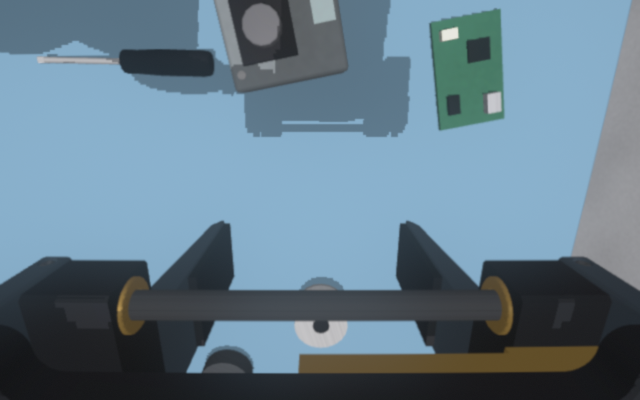

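The scene view shows the puck with its pad at about (259,161), the post weight at (193,170), the spool at (227,217) and the keys at about (389,196), (426,191) and (461,187). In the side view the pad is at (311,265) and the keys run from (238,163) to (273,183). I'll enlarge crops of both.

```bash
python3 - <<'E'
import cv2,numpy as np
a=cv2.imread("pics/scene.png");b=cv2.imread("pics/side.png")
def c(im,x,y,w,h,k):return cv2.resize(im[y:y+h,x:x+w],(w*k,h*k),interpolation=cv2.INTER_CUBIC)
# 800x600 : top: keys, bottom: pucks
t=np.hstack([c(a,360,165,133,75,3*1),c(b,200,140,133,75,3)])
m1=np.vstack([c(a,360,165,133,50,6),c(b,205,145,133,50,6)])
m2=np.hstack([c(a,230,140,66,60,6),c(b,280,240,66,60,6)])
cv2.imwrite("pics/m1.png",m1);cv2.imwrite("pics/m2.png",m2)
E
```

```text
(no output)
```

View pics/m1.png

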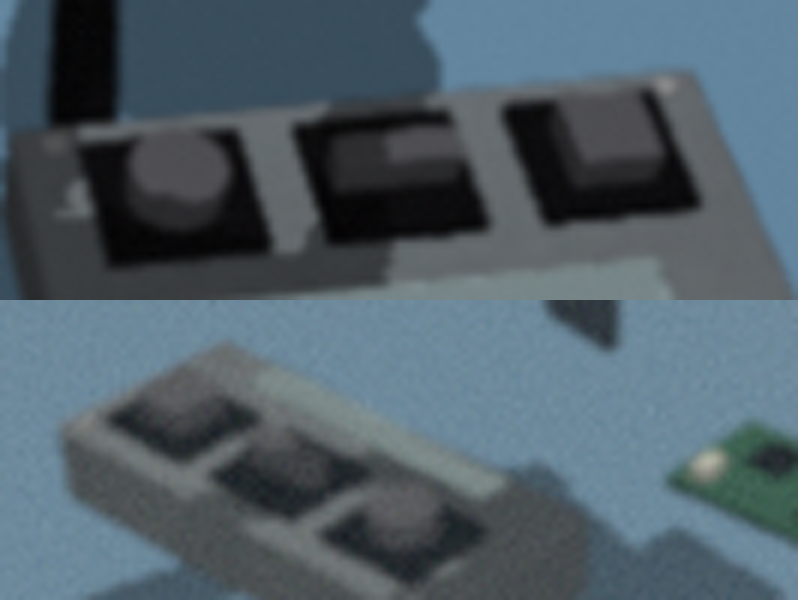

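View pics/m2.png

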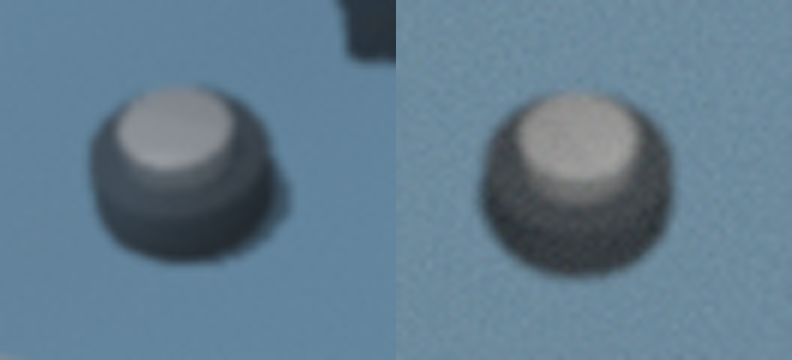

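The scene crop puts the square cap top at (461.5,186), the bar at (426,190), the round cap at (390,193) and the pad top at (259,161.5). In the side crop the square is the far-left key at (235.5,161), the bar is at (254,171), the round at (272.5,180) and the pad at (310.5,263). Next I triangulate these.

```bash
cat >h.py <<'E'
import numpy as np,cv2
from workcell import *
from scipy.spatial.transform import Rotation as Ro
def cam(n,s=None):
    c=calibration(n);f=200/np.tan(np.radians(c['vertical_fov']/2))
    K=np.array([[f,0,c['cx']],[0,f,c['cy']],[0,0,1]])
    if n=='wrist':
        T=np.eye(4);T[:3,:3]=Ro.from_rotvec(s['tcp_rot']).as_matrix();T[:3,3]=s['ee_pos']
        M=np.linalg.inv(T@c['T_tool_cam']);R,t=M[:3,:3],M[:3,3]
    else:R,t=c['R'],c['t']
    return K,c['distortion'],R,t
def ray(C,p):
    K,d,R,t=C
    u=cv2.undistortPoints(np.array([[p]],float),K,d)[0,0]
    v=R.T@np.array([*u,1]);return -R.T@t,v/np.linalg.norm(v)
def tri(rs):
    A=sum(np.eye(3)-np.outer(v,v) for o,v in rs);b=sum((np.eye(3)-np.outer(v,v))@o for o,v in rs)
    X=np.linalg.solve(A,b);return X,[np.linalg.norm(np.cross(X-o,v)) for o,v in rs]
def atz(r,z):o,v=r;return o+v*(z-o[2])/v[2]
def proj(C,X):
    K,d,R,t=C;return cv2.projectPoints(np.array([X],float),cv2.Rodrigues(R)[0],t,K,d)[0][0,0]
E
python3 - <<'E'
from h import *
a=cam('scene');b=cam('side');np.set_printoptions(precision=4,suppress=True)
for n,p,q,z in[('sq',(461.3,186),(235.5,161),.065),('bar',(426,190),(254,171),.065),('round',(390,193),(272.5,180),.065),('pad',(259,161.3),(310.4,262.7),.04)]:
    r,s=ray(a,p),ray(b,q);print(n,*tri([r,s]),atz(r,z),atz(s,z))
E
```

```text
sq [0.5498 0.286  0.0598] [np.float64(0.0025835045686359065), np.float64(0.002583504568635966)] [0.5519 0.2864 0.065 ] [0.5459 0.2741 0.065 ]
bar [0.5646 0.2119 0.0575] [np.float64(0.003688621352281997), np.float64(0.003688621352282063)] [0.5677 0.213  0.065 ] [0.559  0.1961 0.065 ]
round [0.5781 0.139  0.0592] [np.float64(0.002733723440332261), np.float64(0.002733723440332179)] [0.5805 0.1403 0.065 ] [0.5737 0.128  0.065 ]
pad [ 0.4827 -0.1421  0.0351] [np.float64(0.0014375572430063968), np.float64(0.0014375572430064128)] [ 0.4863 -0.1397  0.04  ] [ 0.4803 -0.1471  0.04  ]
```

```bash
python3 -m handwheel '[[[0,0,0],[-20,-14,0],0],[[0,0,0],[-48,-33,0],0],[[0,0,0],[-78,-53,0],0],[[0,0,0],[-108,-73,0],0],[[0,0,0],[-138,-93,0],0],[[0,0,0],[-165,-112,0],0],[[0,0,0],[-190,-130,0],0],[[0,0,0],[-205,-140,0],0],[[0,0,0],[-210,-142,0],0],[[0,0,0],[-210,-142,0],0]]' 10
python3 - <<'E'
from h import *
import pickle
s=read_state();im=read_camera('wrist');cv2.imwrite('pics/w1.png',im[:,:,::-1]);pickle.dump(s,open('w1.pkl','wb'))
print(s['time'],s['ee_pos'],s['tcp_rot'],s['width'],s['force'],proj(cam('wrist',s),[.484,-.142,.04]),proj(cam('wrist',s),s['ee_pos']))
E
```

```text
time: 0.98
ee_pos: [0.4826, -0.2109, 0.2139]
tcp_rot: [2.224, 2.219, -0.0]
force: [0.7, 0.1, -0.6]
width: 0.0277
gripper_force: 0.0
0.9833 [ 0.48262615 -0.21093806  0.21391757] [ 2.22357790e+00  2.21925431e+00 -4.78335835e-06] 0.02770480614359631 [ 0.72837312  0.14291149 -0.56897258] [316.8456634  105.95043325] [316.58125334 249.91678302]
```

View pics/w1.png

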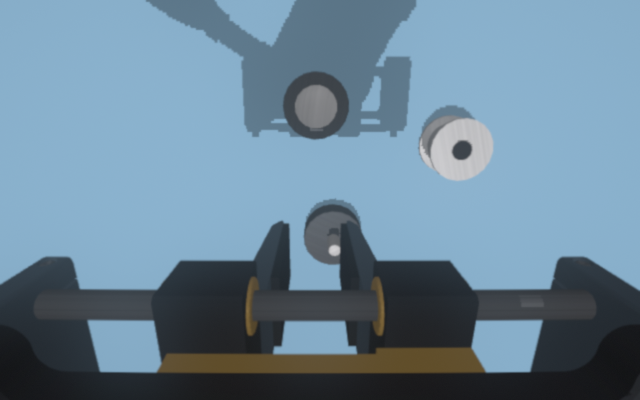

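The wrist view shows the pad centred at about (316,105.5), as predicted, with the weight at (333,232) and the spool at (461,150). I'll take a second wrist view lower and nearer to get the height.

```bash
python3 -m handwheel '[[[0,0,0],[3,0,8],0],[[0,0,0],[8,0,20],0],[[0,0,0],[13,0,35],0],[[0,0,0],[18,0,50],0],[[0,0,0],[23,0,65],0],[[0,0,0],[28,0,77],0],[[0,0,0],[31,0,84],0],[[0,0,0],[31,0,84],0],[[0,0,0],[31,0,84],0],[[0,0,0],[31,0,84],0]]'
python3 - <<'E'
from h import *
import pickle
np.set_printoptions(precision=4,suppress=True)
s=read_state();im=read_camera('wrist');cv2.imwrite('pics/w2.png',im[:,:,::-1]);pickle.dump(s,open('w2.pkl','wb'))
s1=pickle.load(open('w1.pkl','rb'))
C1,C2=cam('wrist',s1),cam('wrist',s)
print(s['time'],s['ee_pos'],s['width'],proj(C2,[.484,-.142,.04]),atz(ray(C1,(316,105.5)),.04))
# pad blob centroids: bright low-saturation
for f,C in(('w1',C1),('w2',C2)):
    g=cv2.imread(f'pics/{f}.png').astype(int);m=((g.max(2)-g.min(2)<30)&(g.mean(2)>80)).astype('uint8')
    n,l,st,ce=cv2.connectedComponentsWithStats(m)
    for i in range(1,n):
        if st[i,4]>300:print(f,st[i],ce[i],atz(ray(C,ce[i]),.04))
E
```

```text
time: 1.87
ee_pos: [0.4836, -0.179, 0.1304]
tcp_rot: [2.22, 2.221, 0.0]
force: [-0.4, -0.1, 0.2]
width: 0.0002
gripper_force: 0.0
1.8667 [ 0.4836 -0.179   0.1304] 0.00021298333639355204 [316.4096 153.6861] [ 0.4832 -0.1416  0.04  ]
w1 [ 294   84   44   48 1570] [315.6204 106.6484] [ 0.4828 -0.1427  0.04  ]
w1 [ 419  115   74   66 3534] [455.3846 146.3189] [ 0.6245 -0.1821  0.04  ]
w1 [ 304  211   54   53 1611] [325.4035 236.1639] [ 0.4931 -0.2806  0.04  ]
w2 [ 275  126   68   55 2467] [313.3989 153.5659] [ 0.4817 -0.1419  0.04  ]
w2 [ 441  158   96   86 5700] [487.8733 199.5279] [ 0.6225 -0.1794  0.04  ]
```

View pics/w2.png

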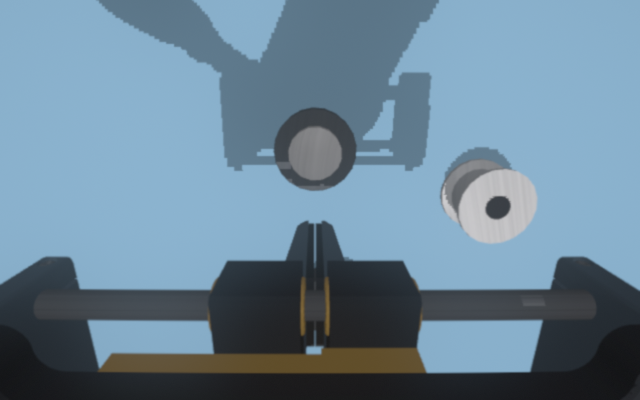

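The pad is at (315,153.5). Before descending, I'll triangulate the pad from the two wrist views.

```bash
python3 - <<'E'
from h import *
import pickle
C=[cam('wrist',pickle.load(open(f,'rb'))) for f in('w1.pkl','w2.pkl')]
print(tri([ray(C[0],(316,105.8)),ray(C[1],(315.2,153.3))]))
E
python3 -m handwheel '[[[0,0,0],[8,0,8],0],[[0,0,0],[18,0,20],0],[[0,0,0],[28,0,35],0],[[0,0,0],[35,0,50],0],[[0,0,0],[37,0,62],0],[[0,0,0],[37,0,70],0],[[0,0,0],[37,0,75],0],[[0,0,0],[37,0,77],0],[[0,0,0],[37,0,77],0],[[0,0,0],[37,0,77],0]]'
```

```text
(array([ 0.4831228 , -0.14190227,  0.03887515]), [np.float64(5.294302137900019e-05), np.float64(5.294302137887731e-05)])
time: 2.75
ee_pos: [0.4833, -0.1423, 0.0533]
tcp_rot: [2.221, 2.221, 0.0]
force: [-0.1, -0.2, -0.4]
width: 0.0003
gripper_force: 0.0
```

Height 0.039 m agrees with 0.040. Now I descend gently and hold.

```bash
python3 -m handwheel '[[[0,0,0],[0,0,5],0],[[0,0,0],[0,0,10],0],[[0,0,0],[0,0,12],0],[[0,0,0],[0,0,13],0],[[0,0,0],[0,0,14],0],[[0,0,0],[0,0,15],0],[[0,0,0],[0,0,15.5],0],[[0,0,0],[0,0,16],0],[[0,0,0],[0,0,16],0],[[0,0,0],[0,0,16],0]]'
```

```text
time: 3.58
ee_pos: [0.4829, -0.142, 0.037]
tcp_rot: [-2.221, -2.221, 0.0]
force: [-1.6, -0.1, 1.9]
width: 0.0001
gripper_force: 1.4
```

```bash
python3 -m handwheel '[[[0,0,0],[0,0,0.5],0],[[0,0,0],[0,0,0.5],0],[[0,0,0],[0,0,0.5],0],[[0,0,0],[0,0,0.5],0],[[0,0,0],[0,0,0.5],0],[[0,0,0],[0,0,0.5],0],[[0,0,0],[0,0,0.5],0],[[0,0,0],[0,0,0.5],0],[[0,0,0],[0,0,0.5],0],[[0,0,0],[0,0,0.5],0]]'
python3 -c "
from h import *
s=read_state();print(s['force'],s['ee_pos'])"
```

```text
time: 4.42
ee_pos: [0.4829, -0.142, 0.0364]
tcp_rot: [-2.221, -2.221, 0.0]
force: [-2.4, 0.0, 3.2]
width: 0.0005
gripper_force: 1.7
[-2.42229456  0.04399232  3.18278775] [ 0.48294276 -0.14195336  0.03640069]
```

The touch reads about 3 N and has been held about 1.1 s, so I lift off straight up.

```bash
python3 -m handwheel '[[[0,0,0],[0,0,-1],0],[[0,0,0],[0,0,-3],0],[[0,0,0],[0,0,-7],0],[[0,0,0],[0,0,-15],0],[[0,0,0],[0,0,-30],0],[[0,0,0],[0,0,-55],0],[[0,0,0],[0,0,-85],0],[[0,0,0],[0,0,-115],0],[[0,0,0],[0,0,-135],0],[[0,0,0],[0,0,-140],0]]'
python3 - <<'E'
from h import *
s=read_state();print(s['ee_pos'],s['force'])
a=read_camera('scene');cv2.imwrite('pics/s2.png',a[:,:,::-1])
b=cv2.imread('pics/scene.png');A=a[:,:,::-1]
d=cv2.absdiff(A,b)[155:205,235:285]; print(d.mean(),d.max())
E
```

```text
time: 5.25
ee_pos: [0.4846, -0.1426, 0.1805]
tcp_rot: [2.218, 2.218, 0.003]
force: [1.2, -0.6, 0.2]
width: 0.0003
gripper_force: 0.0
[ 0.48459571 -0.14259104  0.18046742] [ 1.21149798 -0.57314376  0.15638927]
15.156133333333333 71
```

```bash
python3 -m handwheel '[[[0,0,0],[10,2,-6],0],[[0,0,0],[30,6,-14],0],[[0,0,0],[60,12,-20],0],[[0,0,0],[95,18,-23],0],[[0,0,0],[130,25,-23],0],[[0,0,0],[165,32,-23],0],[[0,0,0],[200,39,-23],0],[[0,0,0],[230,44,-23],0],[[0,0,0],[260,50,-23],0],[[0,0,0],[285,55,-23],0]]'
python3 -m handwheel '[[[0,0,0],[22,4,0],0],[[0,0,0],[40,8,0],0],[[0,0,0],[55,10,0],0],[[0,0,0],[64,12,0],0],[[0,0,0],[67,12,0],0],[[0,0,0],[67,12,0],0],[[0,0,0],[67,12,0],0],[[0,0,0],[67,12,0],0],[[0,0,0],[67,12,0],0],[[0,0,0],[67,12,0],0]]'
python3 - <<'E'
from h import *
import pickle
s=read_state();im=read_camera('wrist');cv2.imwrite('pics/w3.png',im[:,:,::-1]);pickle.dump(s,open('w3.pkl','wb'))
print(s['time'],s['ee_pos'],s['tcp_rot'],proj(cam('wrist',s),[.55,.286,.065]))
E
```

```text
time: 6.13
ee_pos: [0.5372, 0.1457, 0.1984]
tcp_rot: [-2.22, -2.221, 0.002]
force: [-0.1, -0.3, -0.1]
width: 0.0006
gripper_force: 0.0
time: 6.97
ee_pos: [0.55, 0.2094, 0.1995]
tcp_rot: [2.222, 2.221, -0.0]
force: [0.7, -0.3, 0.6]
width: 0.0007
gripper_force: 0.0
6.9667 [0.54999796 0.20938605 0.1995085 ] [ 2.22233514e+00  2.22052185e+00 -2.93817267e-05] [315.62091995  98.89246481]
```

View pics/w3.png

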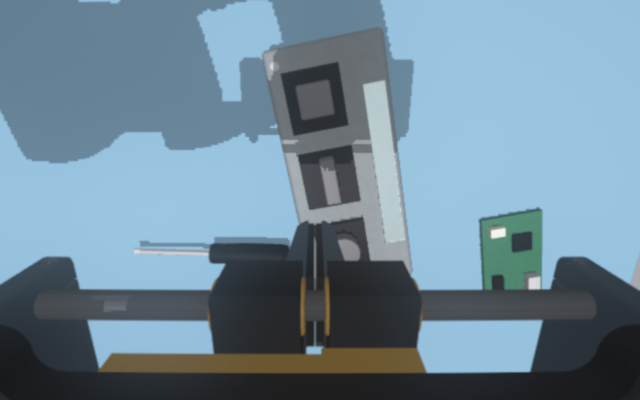

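The square key is centred at about (315,99), matching the prediction for (0.55, 0.286). I'll take a closer second view.

```bash
python3 -m handwheel '[[[0,0,0],[3,0,8],0],[[0,0,0],[8,0,20],0],[[0,0,0],[14,0,33],0],[[0,0,0],[21,0,46],0],[[0,0,0],[28,0,58],0],[[0,0,0],[33,0,66],0],[[0,0,0],[35,0,69],0],[[0,0,0],[35,0,69],0],[[0,0,0],[35,0,69],0],[[0,0,0],[35,0,69],0]]'
python3 - <<'E'
from h import *
import pickle
s=read_state();im=read_camera('wrist')[:,:,::-1];pickle.dump(s,open('w4.pkl','wb'))
p=proj(cam('wrist',s),[.55,.286,.065]);print(s['ee_pos'],p)
w3=cv2.imread('pics/w3.png')
cv2.imwrite('pics/w4.png',np.hstack([cv2.resize(w3[60:140,275:355],(400,400),interpolation=2),cv2.resize(im[80:240,235:395],(400,400),interpolation=2)]))
E
```

```text
time: 7.85
ee_pos: [0.5504, 0.2449, 0.131]
tcp_rot: [2.221, 2.221, 0.001]
force: [0.3, -0.3, -0.2]
width: 0.0003
gripper_force: 0.0
[0.55036986 0.24492715 0.13099756] [315.42425288 154.20845352]
```

View pics/w4.png

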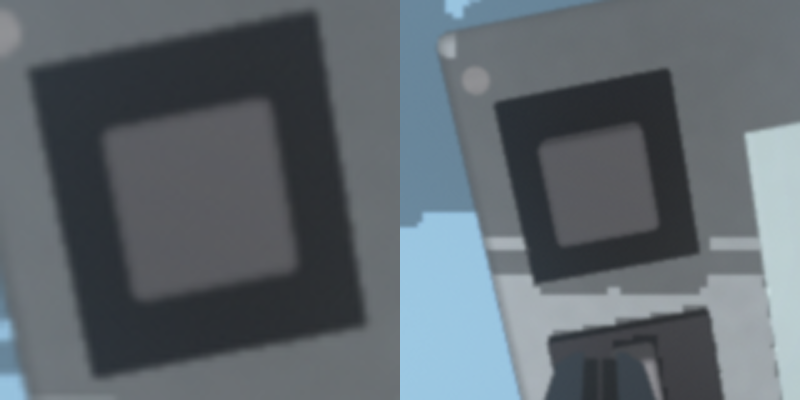

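The square cap's centre is at (315,99.8) in w3 and (314.6,154) in w4.

```bash
python3 - <<'E'
from h import *
import pickle
C=[cam('wrist',pickle.load(open(f,'rb'))) for f in('w3.pkl','w4.pkl')]
print(tri([ray(C[0],(315,99.6)),ray(C[1],(314.6,154))]))
E
python3 -m handwheel '[[[0,0,0],[8,0,3],0],[[0,0,0],[18,0,8],0],[[0,0,0],[28,-1,15],0],[[0,0,0],[36,-1,25],0],[[0,0,0],[40,-1,36],0],[[0,0,0],[41,-1,46],0],[[0,0,0],[41,-1,52],0],[[0,0,0],[41,-1,54],0],[[0,0,0],[41,-1,54],0],[[0,0,0],[41,-1,54],0]]'
```

```text
(array([0.54944653, 0.28528251, 0.06025755]), [np.float64(2.1028414263814756e-05), np.float64(2.102841426379627e-05)])
time: 8.73
ee_pos: [0.5492, 0.2857, 0.0765]
tcp_rot: [2.222, 2.221, 0.0]
force: [0.6, 0.8, 0.4]
width: 0.0004
gripper_force: 0.0
```

The measured height of 60 mm is near the stated 65 mm, within pixel error. I'll press gradually and watch the force.

```bash
python3 -m handwheel '[[[0,0,0],[0,0,5],0],[[0,0,0],[0,0,9],0],[[0,0,0],[0,0,11],0],[[0,0,0],[0,0,12],0],[[0,0,0],[0,0,13],0],[[0,0,0],[0,0,14],0],[[0,0,0],[0,0,15],0],[[0,0,0],[0,0,16],0],[[0,0,0],[0,0,16],0],[[0,0,0],[0,0,16],0]]'
```

```text
time: 9.57
ee_pos: [0.549, 0.2859, 0.0605]
tcp_rot: [2.221, 2.221, -0.0]
force: [-2.5, -2.8, 4.9]
width: 0.0008
gripper_force: 2.3
```

```bash
python3 -m handwheel '[[[0,0,0],[0,0,0.5],0],[[0,0,0],[0,0,1],0],[[0,0,0],[0,0,1.5],0],[[0,0,0],[0,0,2],0],[[0,0,0],[0,0,2.5],0],[[0,0,0],[0,0,2.5],0],[[0,0,0],[0,0,2.5],0],[[0,0,0],[0,0,2.5],0],[[0,0,0],[0,0,2.5],0],[[0,0,0],[0,0,2.5],0]]'
```

```text
time: 10.4
ee_pos: [0.549, 0.286, 0.0588]
tcp_rot: [2.221, 2.221, 0.001]
force: [-6.4, -4.9, 18.9]
width: 0.0006
gripper_force: 9.3
```

The force is 19 N, well above 6 N, and z has stopped at 0.0588, so the key is fully in. I let it spring back and withdraw.

```bash
python3 -m handwheel '[[[0,0,0],[0,0,-2],0],[[0,0,0],[0,0,-4],0],[[0,0,0],[0,0,-6],0],[[0,0,0],[0,0,-9],0],[[0,0,0],[0,0,-15],0],[[0,0,0],[0,0,-30],0],[[0,0,0],[0,0,-55],0],[[0,0,0],[0,0,-85],0],[[0,0,0],[0,0,-110],0],[[0,0,0],[0,0,-120],0]]'
python3 -m handwheel '[[[0,0,0],[-10,0,-10],0],[[0,0,0],[-30,0,-20],0],[[0,0,0],[-50,0,-25],0],[[0,0,0],[-70,0,-25],0],[[0,0,0],[-78,0,-25],0],[[0,0,0],[-78,0,-25],0],[[0,0,0],[-78,0,-25],0],[[0,0,0],[-78,0,-25],0],[[0,0,0],[-78,0,-25],0],[[0,0,0],[-78,0,-25],0]]'
python3 - <<'E'
from h import *
s=read_state();print(s['time'],s['ee_pos'],s['force'])
w=read_camera('wrist');a=read_camera('scene');b=read_camera('side')
f=lambda i,x,y,X,Y:cv2.resize(i[y:Y,x:X,::-1],(400,300),interpolation=2)
o=cv2.imread('pics/scene.png')[:,:,::-1]
cv2.imwrite('pics/end.png',np.vstack([np.hstack([f(o,160,130,320,250),f(a,160,130,320,250)]),np.hstack([f(a,330,120,530,330),f(w,200,0,480,210)])]))
E
```

```text
time: 11.23
ee_pos: [0.5504, 0.2867, 0.1818]
tcp_rot: [2.22, 2.22, 0.007]
force: [-0.3, -0.4, 1.1]
width: 0.0006
gripper_force: 0.0
time: 12.07
ee_pos: [0.5489, 0.2087, 0.2027]
tcp_rot: [-2.22, -2.222, 0.0]
force: [-0.6, -0.4, 0.8]
width: 0.0003
gripper_force: 0.0
12.0667 [0.54885377 0.20870645 0.20265283] [-0.56302288 -0.42938919  0.83614089]
```

View pics/end.png

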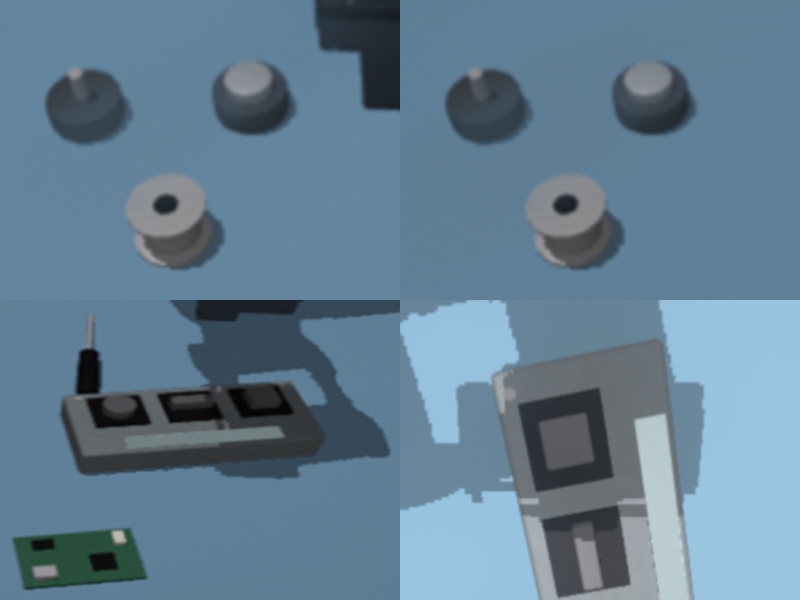

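The puck, weight and spool have not moved: top left and top right crops match at (250,95), (85,105) and (168,210). The key has sprung back and the arm is clear.

```bash
python3 -c "
from workcell import ctrl
print(ctrl.job_done())"
```

```text
the job is handed in; nothing more can be done
None
```

I touched the puck's pad at about 3 N for about a second, then pressed the square key to its stop, let it spring back, withdrew the arm and handed the job in at about 12 s; the closing pictures showed nothing else disturbed.

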